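Sort wax blocks and clamp the sound ones in the cam clamp

ROBOT

A 6-joint arm with a two-finger parallel gripper is mounted at the origin on the work surface. World frame = base frame: x ahead of the robot, y to its left, z up, the work surface at z = 0. Lengths are in mm, angles in rad, forces in N, time in s.
With the tool pointing down it reaches from about 275 to 1000 mm from the base axis. Payload 8.4 kg.
Tool frame: the origin (TCP) lies midway between the tips of the shut fingers; the grasp point (between the pads) lies 19 mm behind it; z points along the fingers, y is the direction in which the jaws open and shut (so a half turn about z gives the same grasp; the last joint's range is limited). The gripper opens to 85 mm and grips with 20 to 120 N. Pads are 22 mm wide; open, the fingers measure 114 mm over their backs; the gripper's body (76 mm by 85 mm) begins 54 mm behind the grasp point. The pads swing forward as they close: fully open they stand 13 mm farther back than shut.
Start: joints at [-1.201, 0.353, 1.633, -0, 1.155, -0.002], TCP at [227.057, -582.3, 231.281] pointing down, gripper open.
Joint ranges: [-2.63, 2.63], [-0.92, 2.1], [0.06, 2.66], [-1.3, 4.44], [0, 2.69], [-3.02, 3.02]. Speed limits (rad/s): [2.22, 2.22, 2.79, 3.14, 3.14, 3.14].

INTERFACE

Orientations are given as [roll, pitch, yaw] about the fixed x, y, z axes, in that order (R = Rz(yaw) Ry(pitch) Rx(roll)).
In Python, from rig import * gives the robot as it stands.
- The arm moves only by the tool play_rows, never from a script. Its argument "moves" is a list of rows, each a list of 3 entries, a list of its own where there are three numbers: the shift along the tool's x, y, z in m, then the turn, a rotation vector about the tool's x, y, z in rad, then the opening in per cent of the stroke, from 0 (shut) to 100 (fully open). In form: [[[x, y, z], [rx, ry, rz], fingers], ...]. A call has 1 to 20 rows; each row shifts and turns the commanded pose from where the row before left it, along the tool's axes as they then stand; what a row does not reach is not made up. A row lasts 1/10 s, in which the tool goes at most 50 mm and 8.59 degrees, less where a joint would pass 70% of its speed; a pose out of reach is approached as far as the arm can. A call is refused whole if a number of a shift passes 0.05 or a number of a turn 0.15, either way. A call with a gripper value outside its range is refused whole. The fingers move at their own pace and stop on an object; "squeeze" is the grip in N (left out, the last holds). Time passes only in rows, so rows that do not move let the fingers close. It gives the time, the measured TCP pose, the force and the opening at its end, in the units of the state.
- sense(): the state, without advancing time (a new reading comes with each control period).
- grab_frame(name): name is "scene" or "top"; returns a dict with "pixels" (384x512x3 uint8, red, green, blue), "intrinsics" (3x3 intrinsics, pixels), "distortion" ([k1, k2, p1, p2, k3] as OpenCV has them; the pictures are not rectified), "R" (3x3) and "t" (3): a world point X has camera coordinates R X + t. Camera axes: x right, y down, z forward; pixel columns grow to the right and rows downward; lengths in mm; the calibration is good to about 2 mm. A picture is of the moment at which its call begins. There is no depth.
- sign_off(): hands the job in, once; it reports no verdict.
The state is a dict: "clock": time; "qpos": joint angles; "qvel": joint speeds; "joint_efforts": joint torques, N m; "eef_pos": TCP position; "tcp_rot": TCP orientation; "contact_force": force on the tool from outside, world axes, zero at the start; "wrist_torque": the same for the moment, N m; "opening": opening from 0.0 (shut) to 1.0 (fully open).
Only numpy, scipy, OpenCV 4.12 (cv2) and the standard library are available. Lean on these libraries where they do the work, as an engineer would, in place of code of your own. Each camera call takes 0.05 s, during which the arm holds its last target. There are 200 camera calls.

TASK

Crank the cam clamp fully open, then put every sound wax block into the clamp, one to a lane and lying along the lane, and throw out the broken or short blocks into the grey scrap tray. When all the sound blocks are in, crank the cam until the follower rests in its flat (yellow) dwell, so that the jaw holds the blocks against the fence, and leave it there; do not disturb the other tools on the bench.

Things in the scene. Friction and masses are not known exactly. Their poses are not given: they have to be found in the camera images.
- block_a_mid (a point): Centre (half-way up) of a sound block of green carving wax: a full rectangular bar 46 mm long (its x axis), 24 mm wide (y), 30 mm tall (z), 40 g. 2 or 3 sound blocks are present.
- block_b_mid (a point): Centre (half-way up) of a sound block of green carving wax: a full rectangular bar 46 mm long (its x axis), 24 mm wide (y), 30 mm tall (z), 40 g. 2 or 3 sound blocks are present.
- block_c_mid (a point): Centre (half-way up) of a sound block of green carving wax: a full rectangular bar 46 mm long (its x axis), 24 mm wide (y), 30 mm tall (z), 40 g. 2 or 3 sound blocks are present.
- short_mid (a point): A reject of the same green wax, 24 mm wide (y) and 30 mm tall. 2 or 3 rejects are present. This one is a short bar, only 32 mm long (x) instead of 46. The point is its centre, half-way up.
- chipped_mid (a point): A reject of the same green wax, 24 mm wide (y) and 30 mm tall. 2 or 3 rejects are present. This one is 46 mm long overall, but over the last 20 mm of its length (towards +x) one corner is missing, leaving only an 11 mm wide strip along its -y side. The point is the centre, half-way up, of the remaining full-section part, which is 26 mm long (x from -13 to +13 mm) and good to grip.
- necked_mid (a point): A reject of the same green wax, 24 mm wide (y) and 30 mm tall. 2 or 3 rejects are present. This one is 46 mm long overall, but over the last 20 mm of its length (towards +x) both corners are missing, leaving only a 10 mm wide neck in the middle. The point is the centre, half-way up, of the remaining full-section part, which is 26 mm long (x from -13 to +13 mm) and good to grip.
- cam_clamp: Cam clamp fixed on the bench: aluminium base plate 176 x 236 mm, its top (the bed floor) 16 mm above the bench. Origin on the bench under the bed; y points from the fence across the bed to the steel cam. Three lanes along y lie side by side in x, 48 mm apart, parted by black ribs 4 mm high and 14 mm wide (free lane width 34 mm, length 58 mm with the jaw open).
- fence_face (a point): Middle of the face, towards the bed, of the fixed dark steel fence: 30 mm from the clamp's origin towards its -y. The fence's top is 14 mm above the bed floor.
- pad_face (a point): Middle of the face of the black sprung pad, 150 mm wide, carried by the blue jaw; pad and jaw reach 31 mm above the bench, so clamped blocks stand proud of pad and fence. Fully open it is 58 mm from the fence face. The jaw slides towards the clamp's -y; the springs yield about 2 mm when sound blocks are clamped (some 5 N in all), which keeps them against the fence.
- lane0 (a point): Middle of the floor of a lane when the jaw is fully open (clamp frame x = -48 mm, y = -1 mm), axes as the clamp's. One block goes here, its length along the clamp's y; once clamped against the fence its centre sits 6 mm towards -y of this point and 15 mm up.
- lane1 (a point): Middle of the floor of a lane when the jaw is fully open (clamp frame x = 0, y = -1 mm), axes as the clamp's. One block goes here, its length along the clamp's y; once clamped against the fence its centre sits 6 mm towards -y of this point and 15 mm up.
- lane2 (a point): Middle of the floor of a lane when the jaw is fully open (clamp frame x = +48 mm, y = -1 mm), axes as the clamp's. One block goes here, its length along the clamp's y; once clamped against the fence its centre sits 6 mm towards -y of this point and 15 mm up.
- cam_axis (a point): Point on the vertical axis of the cam and crank, at the height of the middle of the crank's red handle (86 mm above the bench), 129 mm from the clamp's origin along its y.
- knob_mid (a point): Middle of the crank's upright red handle: a cylinder 20 mm across and 40 mm tall (top 104 mm above the bench) that spins freely on its own pin, 50 mm from the cam axis. Below it is the crank arm, top 64 mm above the bench. Moving the handle round the cam axis takes about 3 N, up to about 12 N where the jaw closes on blocks.
- crank (a joint): Angle of crank and cam, rad, growing anticlockwise seen from above; stops at 0 and 5.2. The handle lies at clamp-frame angle (from x towards y) crank - 1.03 rad. Below 1.0 or above 4.2 the jaw is fully open; from 1.9 to 3.3 the cam's yellow-edged dwell is at the roller, jaw fully forward; 2.6 is mid-dwell, handle straight away from the bed. Let go between these, springs may push it back.
- jaw (a joint): Position of the jaw and its follower roller, m: 0 fully forward (clamping), 0.014 fully open; growing as it opens. A spring keeps the roller on the cam.
- scrap_tray_in (a point): Centre of the inner floor of the grey scrap tray, 150 (x) x 130 (y) mm outside, 35 mm tall, walls and floor 4 to 5 mm.
- needle_file: Needle file with a wooden handle, 150 mm long, lying loose on the bench. Not part of the job.
- flux_jar: Amber jar with black cap, 54 mm across, 60 mm tall, loose. Not part of the job.
- ring_mandrel: Short tapered steel ring mandrel standing upright, 26 mm across at the foot, 70 mm tall, loose. Not part of the job.
- tape_roll: Yellow roll of tape lying flat, 80 mm across, 25 mm high, loose. Not part of the job.
- calipers: Steel calipers lying flat, 150 mm long, loose. Not part of the job.
There are look-alikes about, which are no part of the job. What is shaped like the part that bears chipped_mid but pink is not meant. Leave any orange look-alike of the part that bears block_b_mid alone.

How it is judged:
By the outcome, as a careful person would: the job done as asked, in the order asked, and still so for the second after the job is handed in, with the robot touching nothing.
Of block_a, block_b, block_c only 2 to 3 are there at a start; the rules pass over those that are not, and their reading is None.
Of short, chipped, necked only 2 to 3 are there at a start; the rules pass over those that are not, and their reading is None.
At some moment in a run one of block_a, block_b, block_c, short, chipped, necked may be knocked a few centimetres aside while the robot is not near it.
Once in a run the grip may slacken for a moment while it holds something.
It also fails if it takes over 210 s, if anything falls off the work surface, if the arm or the gripper's body presses on something with over 40 N, if the wrist force passes 120 N, or if a joint passes its speed limit or range.

## Working session

There is one attempt and no reset: what is moved stays moved. The work goes in short steps, Python scripts to look and compute and a tool call to move; the robot and the scene stay as the last step left them, time stands still between calls to the robot, and variables do not carry over. Pictures are saved under pics/ and viewed, about 12 in all and at most 16, crops included, and the job is handed in when it is done.

Besides the shell and the picture viewer there is one more tool, called after "Request:" as name([rows], argument=value, ...), one row to a line, values as JSON. play_rows: Moves the arm, as the interface text tells. Its arguments: {"type":"object","properties":{"moves":{"type":"array"},"squeeze":{"type":"number"}},"required":["moves"]}

```bash
ls; mkdir -p pics; cat > h.py <<'E'
from rig import *
import numpy as np, cv2
def snap(n,fn=None):
    f=grab_frame(n)
    if fn: cv2.imwrite('pics/'+fn,f['pixels'][:,:,::-1])
    return f
def cast(f,uv,z):
    uv=np.array(uv,float).reshape(-1,1,2)
    p=cv2.undistortPoints(uv,np.array(f['intrinsics']),np.array(f['distortion'])).reshape(-1,2)
    R=np.array(f['R']);t=np.array(f['t']).ravel()
    c=-R.T@t; d=np.c_[p,np.ones(len(p))]@R
    return c+d*((z-c[2])/d[:,2])[:,None]
def proj(f,X):
    R=np.array(f['R']);t=np.array(f['t']).ravel()
    return cv2.projectPoints(np.array(X,float).reshape(-1,1,3),cv2.Rodrigues(R)[0],t,np.array(f['intrinsics']),np.array(f['distortion']))[0].reshape(-1,2)
E
python3 - <<'E'
from h import *
a=snap('top');b=snap('scene')
for n,f in(('top',a),('scene',b)):
    cv2.imwrite(f'pics/{n}0.png',cv2.resize(f['pixels'][:,:,::-1],(800,600),interpolation=cv2.INTER_CUBIC))
    R=np.array(f['R']);print(n,-R.T@np.array(f['t']).ravel(),R[2],f['intrinsics'][0][0])
print(sense())
E
```

```text
pics
top [ 440.18619068  -27.66510221 1019.26084348] [ 0.14349185  0.0182823  -0.98948261] 386.87786315327304
scene [1251.66232596 -687.50571307  726.99902702] [-0.59485819  0.59271017 -0.54299022] 449.83631905577874
{'clock': 0.1, 'qpos': array([-1.20143618e+00,  3.53608265e-01,  1.63403179e+00, -2.29039618e-06,
        1.15519302e+00, -2.44841601e-03]), 'qvel': array([-1.37394455e-03, -1.26467402e-03, -1.28955533e-03,  4.15136150e-04,
       -3.89818604e-04, -3.47487742e-05]), 'joint_efforts': array([-4.45176929e-04, -6.06354833e+01, -3.42819393e+01, -7.20549679e-05,
        4.00687059e-03, -2.09896567e-07]), 'eef_pos': array([ 226.88616994, -581.92356787,  230.63037396]), 'tcp_rot': array([-3.14035223e+00, -9.42801891e-07,  3.71809490e-01]), 'contact_force': array([-0.66064525, -0.91933788,  0.79869684]), 'wrist_torque': array([ 0.00251216, -0.02956094, -0.02847947]), 'opening': 1.0000916179471009}
```

View pics/top0.png

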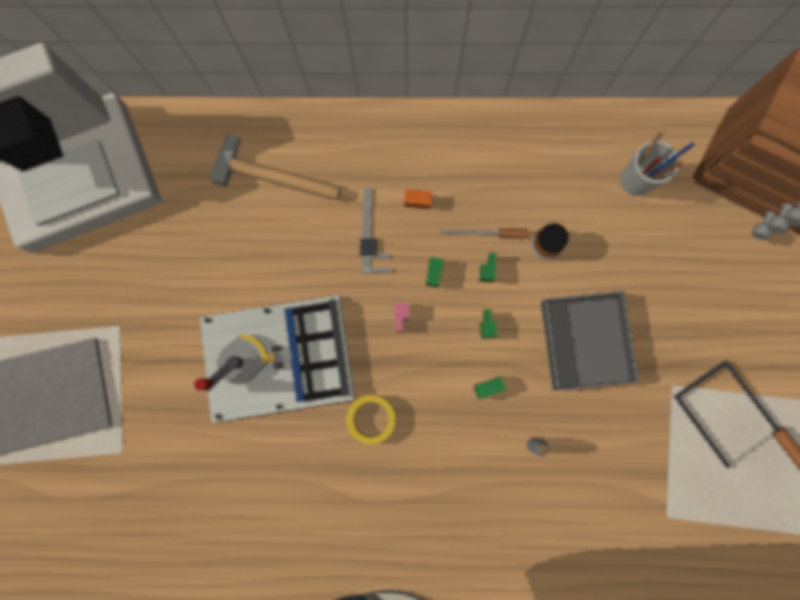

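View pics/scene0.png

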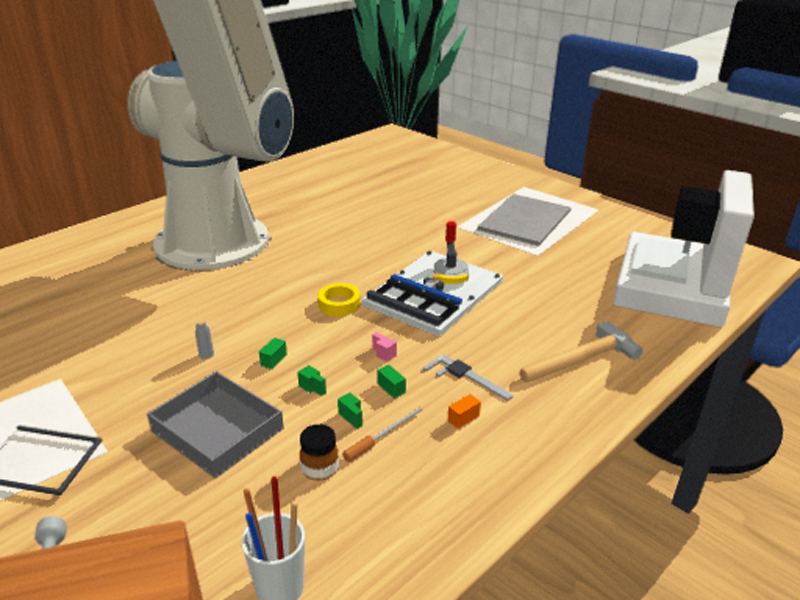

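Pick candidates (800×600 top image): green bars at (434,271) and (489,387), chipped at (489,267), necked at (489,323). Pink one at (401,316) and orange one at (418,198) are look-alikes to leave alone. Next I measure them and check in a crop.

```bash
cat >> h.py <<'E'
def mask(f,name):
    hsv=cv2.cvtColor(f['pixels'],cv2.COLOR_RGB2HSV)
    r={'green':[(50,110,40),(80,255,255)],'red':[(0,170,60),(5,255,255)]}[name]
    return cv2.inRange(hsv,np.array(r[0]),np.array(r[1]))
def blobs(f,name,z,amin=12):
    out=[]
    for c in cv2.findContours(mask(f,name),cv2.RETR_EXTERNAL,cv2.CHAIN_APPROX_NONE)[0]:
        if len(c)<5: continue
        m=np.zeros(f['pixels'].shape[:2],np.uint8);cv2.drawContours(m,[c],-1,1,-1)
        ys,xs=np.nonzero(m)
        if len(xs)<amin: continue
        P=cast(f,np.c_[xs,ys],z)[:,:2]
        (cx,cy),(w,h),a=cv2.minAreaRect(P.astype(np.float32))
        out.append(dict(uv=(xs.mean().round(1),ys.mean().round(1)),n=len(xs),c=P.mean(0).round(1),rc=np.round((cx,cy),1),wh=np.round((w,h),1),ang=round(a,1)))
    return out
E
python3 - <<'E'
from h import *
f=snap('top')
for b in blobs(f,'green',15): print(b)
for b in blobs(f,'red',100,4): print(b)
g=snap('scene')
for b in blobs(g,'red',86,4): print(b)
im=f['pixels'][:,:,::-1]
cv2.imwrite('pics/c1.png',cv2.resize(im[180:290,120:240],None,fx=5.4,fy=5.4,interpolation=cv2.INTER_CUBIC))
cv2.imwrite('pics/c2.png',cv2.resize(im[155:265,245:335],None,fx=5.4,fy=5.4,interpolation=cv2.INTER_CUBIC))
E
```

```text
{'uv': (np.float64(313.1), np.float64(247.8)), 'n': 146, 'c': array([ 441.5, -161.4]), 'rc': array([ 441.4, -161.5]), 'wh': array([21. , 44.8]), 'ang': 20.4}
{'uv': (np.float64(312.3), np.float64(208.3)), 'n': 115, 'c': array([ 543.1, -160.4]), 'rc': array([ 546.5, -160.9]), 'wh': array([41.8, 23.3]), 'ang': 0.5}
{'uv': (np.float64(277.8), np.float64(173.5)), 'n': 130, 'c': array([634.3, -70.7]), 'rc': array([634. , -70.7]), 'wh': array([20.1, 45.6]), 'ang': 82.2}
{'uv': (np.float64(312.6), np.float64(172.2)), 'n': 114, 'c': array([ 638.6, -162.4]), 'rc': array([ 643.2, -160.8]), 'wh': array([21. , 45.9]), 'ang': 89.3}
{'uv': (np.float64(129.1), np.float64(245.6)), 'n': 48, 'c': array([442. , 283.3]), 'rc': array([442.4, 282.3]), 'wh': array([11.7, 21.4]), 'ang': 0.5}
{'uv': (np.float64(177.1), np.float64(329.4)), 'n': 166, 'c': array([ 775.5, -396.5]), 'rc': array([ 776.5, -397.2]), 'wh': array([  6.4, 118.8]), 'ang': 56.5}
{'uv': (np.float64(288.1), np.float64(148.0)), 'n': 67, 'c': array([446.4, 279.4]), 'rc': array([445.9, 279.6]), 'wh': array([16.4, 83.4]), 'ang': 38.3}
```

View pics/c1.png

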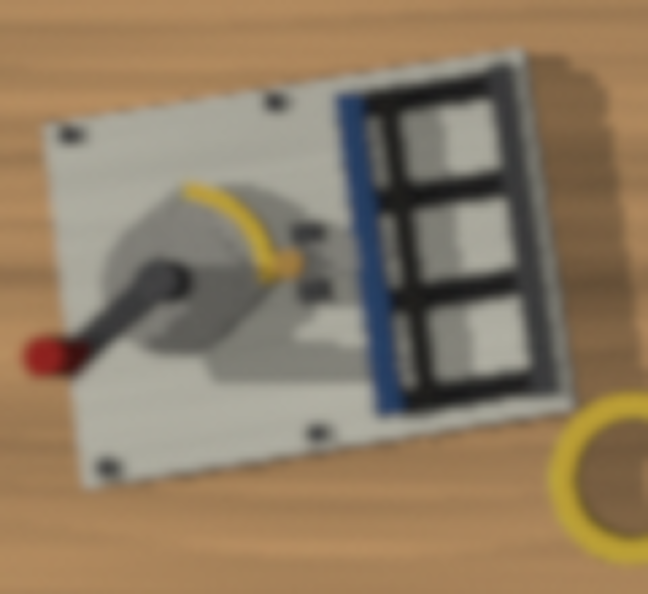

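View pics/c2.png

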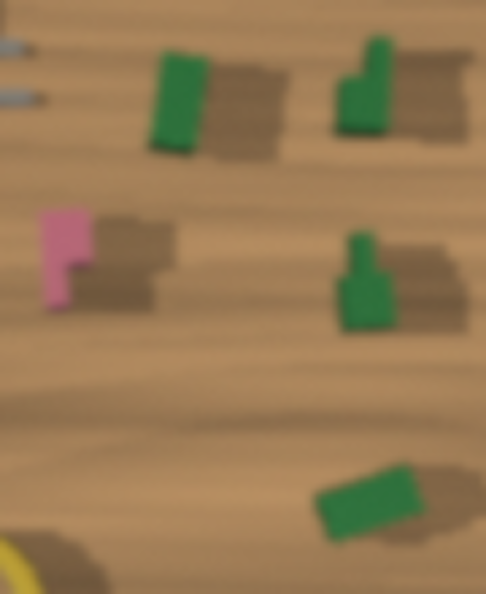

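```bash
python3 - <<'E'
from h import *
from scipy.optimize import least_squares
f=snap('top'); g=snap('scene')
u=lambda p:np.array(p)/5.4+np.array([120,180])-0.4
C=cast(f,u([(43,123),(524,47),(575,410),(82,488)]),16)[:,:2]
print(C.round(1), np.linalg.norm(np.roll(C,-1,0)-C,axis=1).round(1))
d=(C[0]+C[3]-C[1]-C[2]); yh=d/np.linalg.norm(d); xh=np.array([yh[1],-yh[0]])
e=(C[0]+C[1]-C[2]-C[3]);e/=np.linalg.norm(e);print('angles',np.degrees(np.arctan2(-yh[0],yh[1])),np.degrees(np.arctan2(e[1],e[0])))
cen=C.mean(0); print('plate centre',cen,'xh',xh,'yh',yh)
# fence inner top edge, floor ends, cam hub, blue jaw
for n,p,z in [('fence in top',[(492,95),(530,392)],30),('fence out top',[(516,65),(560,390)],30),('jaw blue edge far',[(336,97),(378,415)],31),('hub',[(165,280)],55),('ribs',[(505,183),(515,285)],20)]:
    P=cast(f,u(p),z)[:,:2]-cen; print(n,(P@yh).round(1),(P@xh).round(1))
# triangulate red handle: medians of centroid
def ray(f,uv):
    a=cast(f,[uv],0)[0];b=cast(f,[uv],200)[0];return a,(b-a)/200
a1,d1=ray(f,(129.1,245.6));a2,d2=ray(g,(288.1,148.0))
for z in (80,86,92,98,104): print(z,(a1+d1*z)[:2].round(1),(a2+d2*z)[:2].round(1))
ys,xs=np.nonzero(mask(f,'red')); print(xs.min(),xs.max(),ys.min(),ys.max())
E
```

```text
[[554.2 322.2]
 [593.4  89.8]
 [419.5  61.2]
 [381.  293.4]] [235.7 176.2 235.4 175.6]
angles 9.493392323406962 9.384098167544096
plate centre [487.01440668 191.66567289] xh [0.98630463 0.16493386] yh [-0.16493386  0.98630463]
fence in top [-100.9  -99.2] [ 65.1 -76.6]
fence out top [-114.3 -113.2] [ 77.7 -77.8]
jaw blue edge far [-27.1 -27.5] [ 75.7 -76. ]
hub [57.2] [-0.1]
ribs [-100.1  -98. ] [ 23.5 -25.5]
80 [442.2 290. ] [439.1 288. ]
86 [442.2 288. ] [446.7 279. ]
92 [442.1 285.9] [454.2 269.9]
98 [442.1 283.9] [461.7 260.9]
104 [442.1 281.9] [469.3 251.8]
125 134 243 248
```

```bash
cat >> h.py <<'E'
def go(x,y,z,n=20,s=None):
    """tool-frame shift (m) per row for n rows from the measured pose"""
    s=s or sense(); from scipy.spatial.transform import Rotation as Ro
    R=Ro.from_euler('xyz',s['tcp_rot']).as_matrix()
    d=R.T@(np.array([x,y,z])-s['eef_pos'])
    print('at',s['eef_pos'].round(1),'yaw',s['tcp_rot'].round(3),'F',s['contact_force'].round(1),'open',round(s['opening'],2),'t',s['clock'],'q6',s['qpos'][5].round(2))
    print('tool delta',d.round(1),'per row m',(d/n/1000).round(4))
O=np.array([498.6,122.1]);XH=np.array([.9863,.1649]);YH=np.array([-.1649,.9863])
def W(x,y): return O+x*XH+y*YH
def knob(c): return W(50*np.cos(c-1.03),129+50*np.sin(c-1.03))
E
python3 - <<'E'
from h import *
go(442.5,285.5,200); print([(c,knob(c).round(1)) for c in (2.6,3.2,3.4,3.6,3.8,4.0,4.2,4.4,4.5,4.6)])
for x in(-48,0,48):print(W(x,-1).round(1),W(x,-7).round(1))
E
```

```text
at [ 227.  -582.2  231. ] yaw [-3.141  0.     0.372] F [-0.2 -0.4  0.7] open 1.0 t 0.3 q6 -0.0
tool delta [ 516.  -730.1   31.3] per row m [ 0.0258 -0.0365  0.0016]
[(2.6, array([469.1, 298.7])), (3.2, array([442.7, 285.4])), (3.4, array([436.2, 277.8])), (3.6, array([431.4, 269.1])), (3.8, array([428.4, 259.6])), (4.0, array([427.3, 249.6])), (4.2, array([428.3, 239.7])), (4.4, array([431.2, 230.1])), (4.5, array([433.3, 225.6])), (4.6, array([435.9, 221.3]))]
[451.4 113.2] [452.4 107.3]
[498.8 121.1] [499.8 115.2]
[546.1 129. ] [547.1 123.1]
```

Request:
play_rows([
  [[0.0258,-0.0365,0.0016],[0,0,0],100],
  [[0.0258,-0.0365,0.0016],[0,0,0],100],
  [[0.0258,-0.0365,0.0016],[0,0,0],100],
  [[0.0258,-0.0365,0.0016],[0,0,0],100],
  [[0.0258,-0.0365,0.0016],[0,0,0],100],
  [[0.0258,-0.0365,0.0016],[0,0,0],100],
  [[0.0258,-0.0365,0.0016],[0,0,0],100],
  [[0.0258,-0.0365,0.0016],[0,0,0],100],
  [[0.0258,-0.0365,0.0016],[0,0,0],100],
  [[0.0258,-0.0365,0.0016],[0,0,0],100],
  [[0.0258,-0.0365,0.0016],[0,0,0],100],
  [[0.0258,-0.0365,0.0016],[0,0,0],100],
  [[0.0258,-0.0365,0.0016],[0,0,0],100],
  [[0.0258,-0.0365,0.0016],[0,0,0],100],
  [[0.0258,-0.0365,0.0016],[0,0,0],100],
  [[0.0258,-0.0365,0.0016],[0,0,0],100],
  [[0.0258,-0.0365,0.0016],[0,0,0],100],
  [[0.0258,-0.0365,0.0016],[0,0,0],100],
  [[0.0258,-0.0365,0.0016],[0,0,0],100],
  [[0.0258,-0.0365,0.0016],[0,0,0],100],
], squeeze=25)

```text
clock: 2.3
eef_pos: [442.7, 287.4, 199.3]
tcp_rot: [3.142, -0.0, 0.372]
contact_force: [0.5, -0.6, 0.2]
opening: 1.003
```

Request:
play_rows([
  [[0,0,0],[0,0,-0.145],60],
  [[0,0,0],[0,0,-0.145],60],
  [[0,0,0],[0,0,-0.145],60],
  [[0,0,0],[0,0,-0.145],60],
  [[0,0,0],[0,0,-0.145],60],
  [[0,0,0],[0,0,-0.145],60],
  [[0,0,0],[0,0,-0.145],60],
  [[0,0,0],[0,0,-0.145],60],
  [[0,0,0],[0,0,-0.145],60],
  [[0,0,0],[0,0,-0.145],60],
  [[0,0,0],[0,0,-0.145],60],
  [[0,0,0],[0,0,-0.145],60],
  [[0,0,0],[0,0,-0.145],60],
  [[0,0,0],[0,0,-0.145],60],
  [[0,0,0],[0,0,-0.145],60],
  [[0,0,0],[0,0,-0.145],60],
  [[0,0,0],[0,0,-0.145],60],
  [[0,0,0],[0,0,-0.145],60],
  [[0,0,0],[0,0,0],60],
  [[0,0,0],[0,0,0],60],
])

```text
clock: 4.3
eef_pos: [442.6, 285.3, 199.3]
tcp_rot: [3.142, 0.0, 2.978]
contact_force: [0.2, 1.0, 0.1]
opening: 0.599
```

```bash
python3 - <<'E'
from h import *
go(442.5,285.5,74,10)
f=snap('top')
cv2.imwrite('pics/t2.png',cv2.resize(f['pixels'][150:310,100:300,::-1],None,fx=3.6,fy=3.6,interpolation=cv2.INTER_CUBIC))
for b in blobs(f,'red',90,4): print(b)
E
```

```text
at [442.6 285.3 199.3] yaw [3.142 0.    2.978] F [0.2 1.  0.1] open 0.6 t 4.3 q6 -0.84
tool delta [1.000e-01 2.000e-01 1.253e+02] per row m [0.     0.     0.0125]
```

Request:
play_rows([
  [[0,0,0.018],[0,0,0],60],
  [[0,0,0.018],[0,0,0],60],
  [[0,0,0.018],[0,0,0],60],
  [[0,0,0.018],[0,0,0],60],
  [[0,0,0.015],[0,0,0],60],
  [[0,0,0.01],[0,0,0],60],
  [[0,0,0.01],[0,0,0],60],
  [[0,0,0.01],[0,0,0],60],
  [[0,0,0.01],[0,0,0],60],
  [[0,0,0],[0,0,0],60],
])

```text
clock: 5.35
eef_pos: [442.0, 284.9, 71.1]
tcp_rot: [-3.14, -0.001, 2.981]
contact_force: [-0.1, 0.6, 1.0]
opening: 0.597
```

Request:
play_rows([
  [[0,0,0],[0,0,0],10],
  [[0,0,0],[0,0,0],10],
  [[0,0,0],[0,0,0],10],
  [[0,0,0],[0,0,0],10],
  [[0,0,0],[0,0,0],10],
  [[0,0,0],[0,0,0],10],
  [[0,0,0],[0,0,0],10],
  [[0,0,0],[0,0,0],10],
], squeeze=30)

```text
clock: 6.15
eef_pos: [442.9, 285.5, 72.8]
tcp_rot: [3.141, 0.001, 2.982]
contact_force: [-1.0, 0.2, 6.3]
opening: 0.224
```

```bash
python3 - <<'E'
from h import *
go(442.5,285.5,72,10)
s=sense();g=snap('scene')
cv2.imwrite('pics/s2.png',cv2.resize(g['pixels'][100:260,190:370,::-1],None,fx=3.6,fy=3.6,interpolation=cv2.INTER_CUBIC))
from scipy.spatial.transform import Rotation as Ro
R=Ro.from_euler('xyz',s['tcp_rot']).as_matrix()
p=knob(3.2)
for c in np.arange(3.28,4.65,.08):
    k=knob(c);print(round(c,2),(R.T@np.r_[k-p,0]/1000).round(4));p=k
E
```

```text
at [442.9 285.5  72.8] yaw [3.141e+00 1.000e-03 2.982e+00] F [-1.   0.2  6.3] open 0.22 t 6.15 q6 -0.84
tool delta [ 0.4 -0.1  0.8] per row m [ 0.     -0.      0.0001]
3.28 [ 0.0023 -0.0033 -0.    ]
3.36 [ 0.002  -0.0035 -0.    ]
3.44 [ 0.0017 -0.0036 -0.    ]
3.52 [ 0.0014 -0.0037 -0.    ]
3.6 [ 0.0011 -0.0038 -0.    ]
3.68 [ 0.0008 -0.0039 -0.    ]
3.76 [ 0.0005 -0.004  -0.    ]
3.84 [ 0.0002 -0.004  -0.    ]
3.92 [-0.0001 -0.004  -0.    ]
4.0 [-0.0005 -0.004  -0.    ]
4.08 [-0.0008 -0.0039 -0.    ]
4.16 [-0.0011 -0.0038 -0.    ]
4.24 [-0.0014 -0.0038 -0.    ]
4.32 [-0.0017 -0.0036 -0.    ]
4.4 [-0.002  -0.0035 -0.    ]
4.48 [-0.0022 -0.0033 -0.    ]
4.56 [-0.0025 -0.0031 -0.    ]
4.64 [-0.0027 -0.0029 -0.    ]
```

View pics/s2.png

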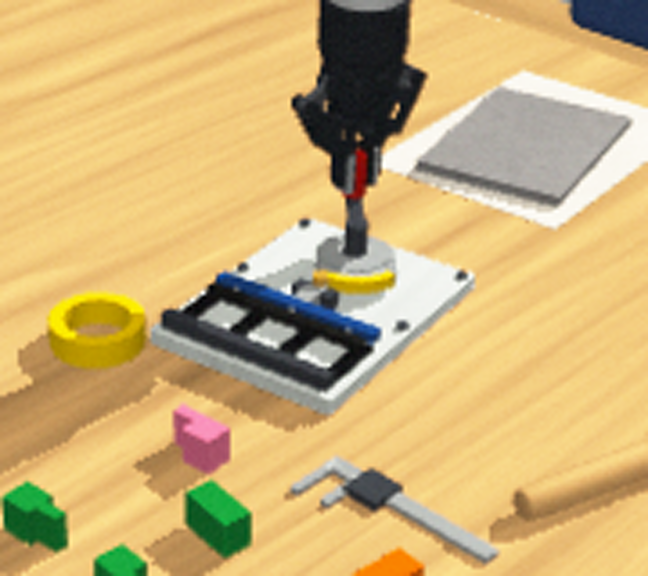

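The crop shows the red handle held between the fingers (handle at about (357,175)); the jaw is forward. Opening 0.22 ≈ 19 mm agrees. Now I turn it towards crank 4.56.

Request:
play_rows([
  [[0.0023,-0.0033,0],[0,0,0],10],
  [[0.002,-0.0035,0],[0,0,0],10],
  [[0.0017,-0.0036,0],[0,0,0],10],
  [[0.0014,-0.0037,0],[0,0,0],10],
  [[0.0011,-0.0038,0],[0,0,0],10],
  [[0.0008,-0.0039,0],[0,0,0],10],
  [[0.0005,-0.004,0],[0,0,0],10],
  [[0.0002,-0.004,0],[0,0,0],10],
])

```text
clock: 7.0
eef_pos: [428.5, 257.8, 72.8]
tcp_rot: [3.14, 0.001, 2.982]
contact_force: [1.0, 4.1, 5.7]
opening: 0.221
```

Request:
play_rows([
  [[-0.0001,-0.004,0],[0,0,0],10],
  [[-0.0005,-0.004,0],[0,0,0],10],
  [[-0.0008,-0.0039,0],[0,0,0],10],
  [[-0.0011,-0.0038,0],[0,0,0],10],
  [[-0.0014,-0.0038,0],[0,0,0],10],
  [[-0.0017,-0.0036,0],[0,0,0],10],
  [[-0.002,-0.0035,0],[0,0,0],10],
  [[-0.0022,-0.0033,0],[0,0,0],10],
  [[-0.0025,-0.0031,0],[0,0,0],10],
  [[0,0,0],[0,0,0],10],
  [[0,0,0],[0,0,0],10],
])

```text
clock: 8.1
eef_pos: [435.5, 223.0, 72.7]
tcp_rot: [3.141, 0.001, 2.982]
contact_force: [1.0, 1.4, 4.8]
opening: 0.228
```

Low forces throughout. I release, rise and look.

Request:
play_rows([
  [[0,0,0],[0,0,0],60],
  [[0,0,0],[0,0,0],60],
  [[0,0,0],[0,0,0],60],
  [[0,0,0],[0,0,0],60],
  [[0,0,0],[0,0,0],60],
  [[0,0,-0.02],[0,0,0],60],
  [[0,0,-0.02],[0,0,0],60],
  [[0,0,-0.03],[0,0,0],60],
  [[0,0,-0.03],[0,0,0],60],
  [[0,0,-0.03],[0,0,0],80],
  [[0,0,0],[0,0,0.1],80],
  [[0,0,0],[0,0,0.145],80],
  [[0,0,0],[0,0,0.145],80],
  [[0,0,0],[0,0,0.145],80],
  [[0,0,0],[0,0,0.145],80],
  [[0,0,0],[0,0,0.145],80],
  [[0,0,0],[0,0,0.145],80],
  [[0,0,0],[0,0,0.145],80],
])

```text
clock: 9.9
eef_pos: [434.7, 222.8, 202.2]
tcp_rot: [-3.141, 0.0, 1.861]
contact_force: [-0.1, 0.4, 0.0]
opening: 0.802
```

```bash
python3 - <<'E'
from h import *
f=snap('top')
for b in blobs(f,'green',15): print(b)
go(634,-70.7,150)
g=snap('scene')
cv2.imwrite('pics/s3.png',cv2.resize(g['pixels'][120:320,90:350,::-1],None,fx=3,fy=3,interpolation=cv2.INTER_CUBIC))
# tray: dark corners
hsv=cv2.cvtColor(f['pixels'],cv2.COLOR_RGB2HSV)
m=((hsv[:,:,1]<60)&(hsv[:,:,2]<115)).astype(np.uint8);m[:175]=0;m[255:]=0;m[:,:335]=0;m[:,415:]=0
ys,xs=np.nonzero(m)
P=cast(f,np.c_[xs,ys],25)[:,:2].astype(np.float32);print('tray',cv2.minAreaRect(P),P.mean(0))
E
```

```text
{'uv': (np.float64(313.0), np.float64(247.7)), 'n': 117, 'c': array([ 441.7, -161.2]), 'rc': array([ 441.7, -161. ]), 'wh': array([18.2, 41.5]), 'ang': 22.1}
{'uv': (np.float64(312.2), np.float64(208.3)), 'n': 117, 'c': array([ 543. , -160.2]), 'rc': array([ 546.5, -160.8]), 'wh': array([41.8, 23.4]), 'ang': 0.5}
{'uv': (np.float64(277.8), np.float64(173.5)), 'n': 130, 'c': array([634.3, -70.7]), 'rc': array([634. , -70.7]), 'wh': array([20.1, 45.6]), 'ang': 82.2}
{'uv': (np.float64(312.6), np.float64(172.0)), 'n': 111, 'c': array([ 639.1, -162.3]), 'rc': array([ 643.2, -160.8]), 'wh': array([21. , 45.8]), 'ang': 89.3}
at [434.7 222.8 202.2] yaw [-3.141  0.     1.852] F [ 0.6  0.3 -0.3] open 0.8 t 9.95 q6 0.19
tool delta [-337.3  110.    52.2] per row m [-0.0169  0.0055  0.0026]
tray ((520.305419921875, -322.71893310546875), (147.3343963623047, 136.57464599609375), 6.46442985534668) [ 519.3733  -322.65274]
```

View pics/s3.png

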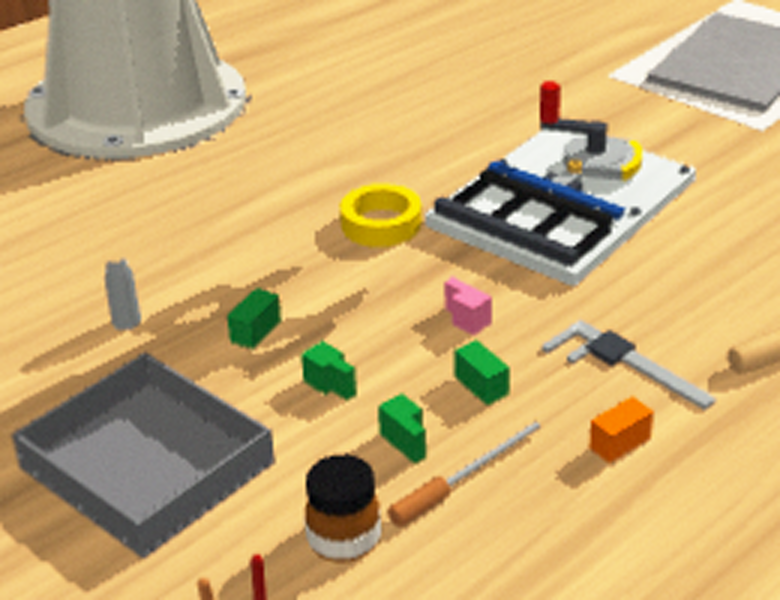

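Request:
play_rows([
  [[0,0,0],[0,0,-0.1435],65],
  [[0,0,0],[0,0,-0.1435],65],
  [[0,0,0],[0,0,-0.1435],65],
  [[0,0,0],[0,0,-0.1435],65],
  [[0,0,0],[0,0,-0.1435],65],
  [[0,0,0],[0,0,-0.1435],65],
  [[0,0,0],[0,0,-0.1435],65],
  [[0,0,0],[0,0,-0.1435],65],
  [[-0.0239,-0.0262,0.01],[0,0,0],65],
  [[-0.0239,-0.0262,0.01],[0,0,0],65],
  [[-0.0239,-0.0262,0.01],[0,0,0],65],
  [[-0.0239,-0.0262,0.01],[0,0,0],65],
  [[-0.0239,-0.0262,0.01],[0,0,0],65],
  [[-0.0239,-0.0262,0.01],[0,0,0],65],
  [[-0.0239,-0.0262,0.01],[0,0,0],65],
  [[-0.0239,-0.0262,0.01],[0,0,0],65],
  [[-0.0239,-0.0262,0.01],[0,0,0],65],
  [[-0.0239,-0.0262,0.01],[0,0,0],65],
  [[0,0,0],[0,0,0],65],
])

```text
clock: 11.9
eef_pos: [640.3, -70.5, 100.8]
tcp_rot: [-3.141, 0.0, 3.017]
contact_force: [0.8, -0.5, 0.4]
opening: 0.649
```

```bash
python3 - <<'E'
from h import *
go(634,-70.7,6,7)
g=snap('scene')
for b in blobs(g,'green',15): print(b)
E
```

```text
at [640.3 -70.5 100.8] yaw [-3.141  0.     3.017] F [ 0.8 -0.5  0.4] open 0.65 t 11.9 q6 -1.56
tool delta [ 6.2 -0.9 94.8] per row m [ 0.0009 -0.0001  0.0135]
{'uv': (np.float64(223.9), np.float64(261.8)), 'n': 236, 'c': array([ 639.3, -164.3]), 'rc': array([ 640.9, -166.2]), 'wh': array([32.7, 76.2]), 'ang': 58.2}
{'uv': (np.float64(250.2), np.float64(243.6)), 'n': 253, 'c': array([634.7, -72.6]), 'rc': array([634.1, -72.2]), 'wh': array([43.1, 69.9]), 'ang': 82.1}
{'uv': (np.float64(199.0), np.float64(243.1)), 'n': 228, 'c': array([ 544.3, -162.4]), 'rc': array([ 544. , -161.9]), 'wh': array([39.7, 73.1]), 'ang': 51.6}
{'uv': (np.float64(174.3), np.float64(225.6)), 'n': 234, 'c': array([ 442.9, -162.6]), 'rc': array([ 442.7, -161.3]), 'wh': array([42.8, 74.1]), 'ang': 21.4}
{'uv': (np.float64(284.1), np.float64(22.8)), 'n': 461, 'c': array([-978.6, 1867.6]), 'rc': array([-1017.7,  1936.7]), 'wh': array([ 139.1, 1581.8]), 'ang': 40.4}
{'uv': (np.float64(268.1), np.float64(9.2)), 'n': 280, 'c': array([-1373.8,  2117.1]), 'rc': array([-1307.2,  2040.8]), 'wh': array([ 131.9, 1009. ]), 'ang': 42.5}
{'uv': (np.float64(255.4), np.float64(3.5)), 'n': 32, 'c': array([-1609.7,  2209.6]), 'rc': array([-1563.3,  2170.2]), 'wh': array([ 39.1, 444.2]), 'ang': 49.8}
```

Request:
play_rows([
  [[0.006,-0.001,0.015],[0,0,0],65],
  [[0,0,0.02],[0,0,0],65],
  [[0,0,0.02],[0,0,0],65],
  [[0,0,0.02],[0,0,0],65],
  [[0,0,0.01],[0,0,0],65],
  [[0,0,0.01],[0,0,0],65],
  [[0,0,0],[0,0,0],65],
  [[0,0,0],[0,0,0],10],
  [[0,0,0],[0,0,0],10],
  [[0,0,0],[0,0,0],10],
  [[0,0,0],[0,0,0],10],
  [[0,0,0],[0,0,0],10],
  [[0,0,0],[0,0,0],10],
  [[0,0,0],[0,0,0],10],
  [[0,0,0],[0,0,0],10],
], squeeze=40)

```text
clock: 13.45
eef_pos: [633.5, -67.5, 8.3]
tcp_rot: [3.142, 0.002, 3.015]
contact_force: [-1.0, -0.2, 7.0]
opening: 0.273
```

```bash
python3 - <<'E'
from h import *
go(634,-70.7,6,7)
E
```

```text
at [633.5 -67.5   8.3] yaw [3.142e+00 2.000e-03 3.015e+00] F [-1.  -0.2  7. ] open 0.27 t 13.45 q6 -1.55
tool delta [-0.8 -3.1  2.3] per row m [-0.0001 -0.0004  0.0003]
```

Request:
play_rows([
  [[0,0,-0.02],[0,0,0],10],
  [[0,0,-0.03],[0,0,0],10],
  [[0,0,-0.03],[0,0,0],10],
  [[0,0,-0.02],[0,0,0.142],10],
  [[0,0,0],[0,0,0.142],10],
  [[0,0,0],[0,0,0.142],10],
  [[0,0,0],[0,0,0.142],10],
  [[0,0,0],[0,0,0.142],10],
  [[0,0,0],[0,0,0.142],10],
  [[0,0,0],[0,0,0.142],10],
  [[0,0,0],[0,0,0.142],10],
  [[0,0,0],[0,0,0.142],10],
  [[0.0298,-0.0077,0],[0,0,0],10],
  [[0.0298,-0.0077,0],[0,0,0],10],
  [[0.0298,-0.0077,0],[0,0,0],10],
  [[0.0298,-0.0077,0],[0,0,0],10],
  [[0.0298,-0.0077,0],[0,0,0],10],
  [[0.0298,-0.0077,0],[0,0,0],10],
  [[0.0298,-0.0077,0],[0,0,0],10],
  [[0,0,0],[0,0,0],10],
])

```text
clock: 15.45
eef_pos: [543.6, 131.9, 107.4]
tcp_rot: [-3.141, -0.001, 1.739]
contact_force: [-0.0, -0.5, -0.7]
opening: 0.275
```

```bash
python3 - <<'E'
from h import *
go(546.1,129,25,7)
f=snap('top')
for b in blobs(f,'green',100): print(b)
g=snap('scene')
cv2.imwrite('pics/s4.png',cv2.resize(g['pixels'][110:270,200:370,::-1],None,fx=3.5,fy=3.5,interpolation=cv2.INTER_CUBIC))
E
```

```text
at [543.6 131.9 107.4] yaw [-3.141e+00 -1.000e-03  1.739e+00] F [-0.  -0.5 -0.7] open 0.27 t 15.45 q6 0.07
tool delta [-3.3  2.1 82.4] per row m [-0.0005  0.0003  0.0118]
{'uv': (np.float64(313.1), np.float64(247.8)), 'n': 142, 'c': array([ 441.4, -150.2]), 'rc': array([ 441.3, -149.9]), 'wh': array([19.1, 40.5]), 'ang': 20.3}
{'uv': (np.float64(312.2), np.float64(208.6)), 'n': 90, 'c': array([ 533.6, -148.9]), 'rc': array([ 538.6, -148.6]), 'wh': array([19., 36.]), 'ang': 89.5}
{'uv': (np.float64(312.6), np.float64(172.1)), 'n': 111, 'c': array([ 621.9, -151. ]), 'rc': array([ 624.8, -149.5]), 'wh': array([19.2, 39.5]), 'ang': 89.3}
```

View pics/s4.png

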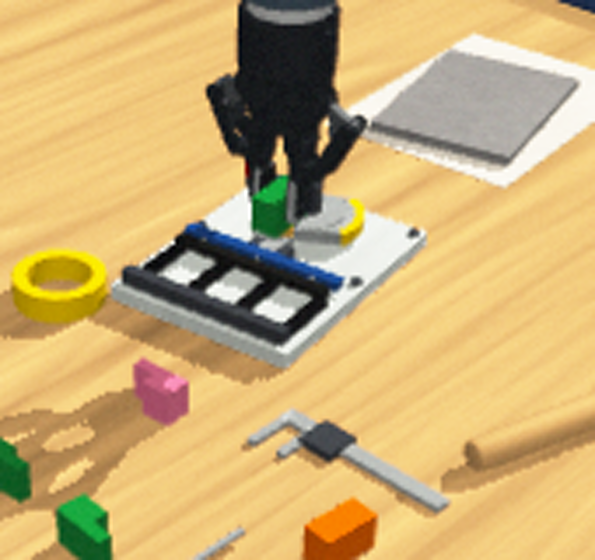

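Request:
play_rows([
  [[-0.0033,0.0021,0.015],[0,0,0],10],
  [[0,0,0.02],[0,0,0],10],
  [[0,0,0.02],[0,0,0],10],
  [[0,0,0.01],[0,0,0],10],
  [[0,0,0.01],[0,0,0],10],
  [[0,0,0.005],[0,0,0],10],
  [[0,0,0.002],[0,0,0],10],
  [[0,0,0],[0,0,0],10],
])

```text
clock: 16.35
eef_pos: [548.0, 126.4, 25.4]
tcp_rot: [3.141, 0.0, 1.737]
contact_force: [-0.9, -0.6, 0.1]
opening: 0.27
```

```bash
python3 - <<'E'
from h import *
go(546.1,129,25,7)
E
```

```text
at [548.  126.4  25.4] yaw [3.141 0.    1.737] F [-0.9 -0.6  0.1] open 0.27 t 16.35 q6 0.06
tool delta [ 2.8 -1.4  0.4] per row m [ 0.0004 -0.0002  0.0001]
```

Request:
play_rows([
  [[0.0025,-0.0012,0],[0,0,0],10],
  [[0,0,0.0005],[0,0,0],10],
  [[0,0,0],[0,0,0],10],
])

```text
clock: 16.65
eef_pos: [546.3, 129.0, 25.2]
tcp_rot: [3.141, -0.0, 1.737]
contact_force: [0.0, -0.1, -0.5]
opening: 0.273
```

Request:
play_rows([
  [[0,0,0],[0,0,0],45],
  [[0,0,0],[0,0,0],45],
  [[0,0,0],[0,0,0],45],
  [[0,0,0],[0,0,0],45],
  [[0,0,0],[0,0,0],45],
  [[0,0,-0.015],[0,0,0],45],
  [[0,0,-0.02],[0,0,0],45],
  [[0,0,-0.03],[0,0,0],65],
  [[0,0,-0.03],[0,0,0],65],
  [[0,0,0],[0,0,0],65],
])

```text
clock: 17.65
eef_pos: [548.9, 129.4, 124.7]
tcp_rot: [3.134, -0.0, 1.737]
contact_force: [-0.3, -0.1, 0.4]
opening: 0.648
```

```bash
python3 - <<'E'
from h import *
go(441.5,-161.4,100,10)
g=snap('scene')
for b in blobs(g,'green',31): print(b)
f=snap('top')
for b in blobs(f,'green',15): print(b)
E
```

```text
at [548.9 129.4 124.7] yaw [ 3.134 -0.     1.737] F [-0.3 -0.1  0.4] open 0.65 t 17.65 q6 0.06
tool delta [-269.1 -154.2   23.5] per row m [-0.0269 -0.0154  0.0023]
{'uv': (np.float64(223.9), np.float64(261.6)), 'n': 240, 'c': array([ 652.4, -175.6]), 'rc': array([ 653.3, -177.1]), 'wh': array([32. , 77.5]), 'ang': 58.2}
{'uv': (np.float64(199.1), np.float64(243.2)), 'n': 231, 'c': array([ 560.6, -174.1]), 'rc': array([ 560.1, -174.3]), 'wh': array([39.7, 73.1]), 'ang': 57.0}
{'uv': (np.float64(174.3), np.float64(225.6)), 'n': 235, 'c': array([ 461.2, -174.5]), 'rc': array([ 461. , -173.4]), 'wh': array([41.8, 73.1]), 'ang': 21.4}
{'uv': (np.float64(278.6), np.float64(193.3)), 'n': 185, 'c': array([545.1, 130.2]), 'rc': array([544.9, 131.2]), 'wh': array([43.9, 74.7]), 'ang': 15.3}
{'uv': (np.float64(263.8), np.float64(70.7)), 'n': 36, 'c': array([-259. ,  906.2]), 'rc': array([-255.1,  899.4]), 'wh': array([ 11. , 270.5]), 'ang': 36.7}
{'uv': (np.float64(248.6), np.float64(66.6)), 'n': 27, 'c': array([-359.2,  898.8]), 'rc': array([-363.1,  900.9]), 'wh': array([ 12.8, 250.1]), 'ang
[... 566 characters left out ...]
), 'rc': array([-854.2, 1282.8]), 'wh': array([ 70.1, 992.9]), 'ang': 53.2}
{'uv': (np.float64(313.1), np.float64(247.7)), 'n': 142, 'c': array([ 441.7, -161.5]), 'rc': array([ 441.8, -161. ]), 'wh': array([20.7, 43.9]), 'ang': 18.8}
{'uv': (np.float64(206.3), np.float64(204.4)), 'n': 32, 'c': array([550.7, 115.8]), 'rc': array([551.8, 115.4]), 'wh': array([21.2,  7.9]), 'ang': 1.7}
{'uv': (np.float64(312.3), np.float64(208.7)), 'n': 85, 'c': array([ 541.9, -160.6]), 'rc': array([ 547.7, -161.1]), 'wh': array([18.1, 39.4]), 'ang': 89.4}
{'uv': (np.float64(312.7), np.float64(172.0)), 'n': 112, 'c': array([ 639. , -162.5]), 'rc': array([ 643.2, -160.8]), 'wh': array([21. , 45.8]), 'ang': 89.3}
```

Request:
play_rows([
  [[0,0,0],[0,0,-0.087],65],
  [[0,0,0],[0,0,-0.087],65],
  [[-0.0299,-0.0245,0.003],[0,0,0],65],
  [[-0.0299,-0.0245,0.003],[0,0,0],65],
  [[-0.0299,-0.0245,0.003],[0,0,0],65],
  [[-0.0299,-0.0245,0.003],[0,0,0],65],
  [[-0.0299,-0.0245,0.003],[0,0,0],65],
  [[-0.0299,-0.0245,0.003],[0,0,0],65],
  [[-0.0299,-0.0245,0.003],[0,0,0],65],
  [[-0.0299,-0.0245,0.003],[0,0,0],65],
  [[0,0,0],[0,0,0],65],
  [[0,0,0],[0,0,0],65],
])

```text
clock: 18.95
eef_pos: [440.1, -162.5, 95.1]
tcp_rot: [-3.14, -0.001, 1.908]
contact_force: [0.0, -0.1, 0.0]
opening: 0.647
```

```bash
python3 - <<'E'
from h import *
go(441.6,-161.4,7,10)
g=snap('scene')
for b in blobs(g,'green',15,100)[:5]: print(b)
E
```

```text
at [ 440.1 -162.5   95.1] yaw [-3.140e+00 -1.000e-03  1.908e+00] F [ 0.  -0.1  0. ] open 0.65 t 18.95 q6 -0.69
tool delta [ 0.4  1.8 88.1] per row m [0.     0.0002 0.0088]
{'uv': (np.float64(224.0), np.float64(261.8)), 'n': 237, 'c': array([ 639.4, -164.2]), 'rc': array([ 640.9, -166.2]), 'wh': array([32.7, 76.2]), 'ang': 58.2}
{'uv': (np.float64(199.0), np.float64(243.1)), 'n': 226, 'c': array([ 544.2, -162.2]), 'rc': array([ 543.9, -161.8]), 'wh': array([39.7, 72.8]), 'ang': 51.6}
{'uv': (np.float64(174.3), np.float64(225.6)), 'n': 234, 'c': array([ 442.9, -162.6]), 'rc': array([ 442.7, -161.3]), 'wh': array([42.8, 74.1]), 'ang': 21.4}
{'uv': (np.float64(278.6), np.float64(193.3)), 'n': 186, 'c': array([528.7, 149.1]), 'rc': array([528.7, 150. ]), 'wh': array([44.9, 76.4]), 'ang': 15.3}
{'uv': (np.float64(279.8), np.float64(34.5)), 'n': 752, 'c': array([-788.2, 1617.6]), 'rc': array([-834.3, 1710.3]), 'wh': array([ 143.8, 2165.6]), 'ang': 39.1}
```

Request:
play_rows([
  [[0,0.0015,0.015],[0,0,0],65],
  [[0,0,0.02],[0,0,0],65],
  [[0,0,0.02],[0,0,0],65],
  [[0,0,0.015],[0,0,0],65],
  [[0,0,0.01],[0,0,0],65],
  [[0,0,0.007],[0,0,0],65],
  [[0,0,0],[0,0,0],65],
  [[0,0,0],[0,0,0],10],
  [[0,0,0],[0,0,0],10],
  [[0,0,0],[0,0,0],10],
  [[0,0,0],[0,0,0],10],
  [[0,0,0],[0,0,0],10],
  [[0,0,0],[0,0,0],10],
  [[0,0,0],[0,0,0],10],
  [[0,0,0],[0,0,0],10],
])

```text
clock: 20.5
eef_pos: [443.1, -161.8, 9.5]
tcp_rot: [3.14, 0.001, 1.911]
contact_force: [-0.7, 1.3, 6.7]
opening: 0.272
```

```bash
python3 - <<'E'
from h import *
go(441.6,-161.4,7,10)
E
```

```text
at [ 443.1 -161.8    9.5] yaw [3.140e+00 1.000e-03 1.911e+00] F [-0.7  1.3  6.7] open 0.27 t 20.5 q6 -0.69
tool delta [ 0.9 -1.3  2.5] per row m [ 0.0001 -0.0001  0.0003]
```

Request:
play_rows([
  [[0,0,-0.02],[0,0,0],10],
  [[0,0,-0.03],[0,0,0],10],
  [[0,0,-0.03],[0,0,0],10],
  [[0,0,-0.02],[0,0,0.087],10],
  [[0,0,0],[0,0,0.087],10],
  [[0.0337,0.0068,0],[0,0,0],10],
  [[0.0337,0.0068,0],[0,0,0],10],
  [[0.0337,0.0068,0],[0,0,0],10],
  [[0.0337,0.0068,0],[0,0,0],10],
  [[0.0337,0.0068,0],[0,0,0],10],
  [[0.0337,0.0068,0],[0,0,0],10],
  [[0.0337,0.0068,0],[0,0,0],10],
  [[0.0337,0.0068,0],[0,0,0],10],
  [[0,0,0],[0,0,0],10],
  [[0,0,0],[0,0,0],10],
])

```text
clock: 22.0
eef_pos: [451.4, 113.7, 108.9]
tcp_rot: [3.142, 0.0, 1.739]
contact_force: [-0.8, 0.5, -0.6]
opening: 0.273
```

```bash
python3 - <<'E'
from h import *
go(451.4,113.2,26,10)
g=snap('scene')
cv2.imwrite('pics/s5.png',cv2.resize(g['pixels'][110:270,180:370,::-1],None,fx=3.5,fy=3.5,interpolation=cv2.INTER_CUBIC))
E
```

```text
at [451.4 113.7 108.9] yaw [3.142 0.    1.739] F [-0.8  0.5 -0.6] open 0.27 t 22.0 q6 0.08
tool delta [-0.5 -0.1 82.9] per row m [-0.     -0.      0.0083]
```

View pics/s5.png

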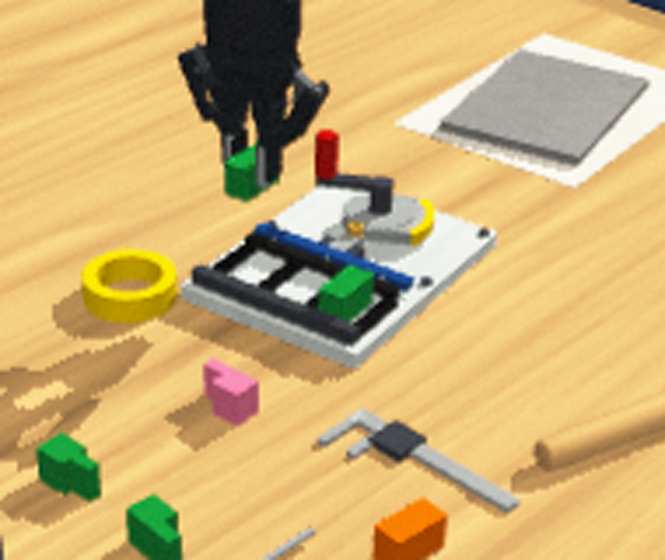

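Block 1 is seated in lane2 (crop (347,292)) and block 2 is held level above lane0. I lower it and release.

Request:
play_rows([
  [[0,0,0.02],[0,0,0],10],
  [[0,0,0.02],[0,0,0],10],
  [[0,0,0.02],[0,0,0],10],
  [[0,0,0.01],[0,0,0],10],
  [[0,0,0.01],[0,0,0],10],
  [[0,0,0.0025],[0,0,0],10],
  [[0,0,0],[0,0,0],10],
  [[0,0,0],[0,0,0],10],
])

```text
clock: 22.85
eef_pos: [452.1, 113.3, 26.8]
tcp_rot: [3.141, -0.0, 1.737]
contact_force: [-0.1, 0.2, -0.6]
opening: 0.267
```

```bash
python3 - <<'E'
from h import *
go(451.4,113.2,26,1)
E
```

```text
at [452.1 113.3  26.8] yaw [ 3.141 -0.     1.737] F [-0.1  0.2 -0.6] open 0.27 t 22.85 q6 0.08
tool delta [ 0.  -0.7  0.8] per row m [ 0.     -0.0007  0.0008]
```

Request:
play_rows([
  [[0,0,0.0008],[0,0,0],10],
  [[0,0,0],[0,0,0],45],
  [[0,0,0],[0,0,0],45],
  [[0,0,0],[0,0,0],45],
  [[0,0,0],[0,0,0],45],
  [[0,0,0],[0,0,0],45],
  [[0,0,-0.015],[0,0,0],45],
  [[0,0,-0.02],[0,0,0],45],
  [[0,0,-0.03],[0,0,0],65],
  [[0,0,-0.03],[0,0,-0.1385],65],
  [[0,0,0],[0,0,-0.1385],65],
  [[0,0,0],[0,0,-0.1385],65],
  [[0,0,0],[0,0,-0.1385],65],
  [[0,0,0],[0,0,-0.1385],65],
  [[0,0,0],[0,0,-0.1385],65],
  [[0,0,0],[0,0,-0.1385],65],
  [[0,0,0],[0,0,-0.1385],65],
  [[0,0,0],[0,0,-0.1385],65],
  [[0,0,0],[0,0,-0.1385],65],
  [[0,0,0],[0,0,0],65],
])

```text
clock: 24.85
eef_pos: [451.5, 113.2, 120.4]
tcp_rot: [-3.142, -0.0, 3.124]
contact_force: [-0.6, -0.1, -0.6]
opening: 0.647
```

```bash
python3 - <<'E'
from h import *
go(633,-161,90,9)
g=snap('scene')
for b in blobs(g,'green',31,100)[:5]: print(b)
f=snap('top')
for b in blobs(f,'green',15): print(b)
E
```

```text
at [451.5 113.2 120.4] yaw [-3.142 -0.     3.124] F [-0.6 -0.1 -0.6] open 0.65 t 24.85 q6 -1.31
tool delta [-186.3 -271.    30.4] per row m [-0.0207 -0.0301  0.0034]
{'uv': (np.float64(224.0), np.float64(261.9)), 'n': 238, 'c': array([ 653.3, -176.1]), 'rc': array([ 654.6, -178. ]), 'wh': array([32. , 74.5]), 'ang': 58.2}
{'uv': (np.float64(199.0), np.float64(243.1)), 'n': 227, 'c': array([ 560.1, -174.1]), 'rc': array([ 559.9, -173.7]), 'wh': array([38.8, 71.4]), 'ang': 51.6}
{'uv': (np.float64(278.6), np.float64(193.2)), 'n': 187, 'c': array([544.8, 130.4]), 'rc': array([544.9, 131.2]), 'wh': array([43.9, 74.7]), 'ang': 15.3}
{'uv': (np.float64(251.8), np.float64(183.1)), 'n': 174, 'c': array([452.4, 114.4]), 'rc': array([452.9, 116.9]), 'wh': array([48.1, 73.2]), 'ang': 9.8}
{'uv': (np.float64(280.1), np.float64(45.6)), 'n': 330, 'c': array([-523.3, 1322.2]), 'rc': array([-594.5, 1442.6]), 'wh': array([  83.9, 1041.8]), 'ang': 29.6}
{'uv': (np.float64(312.2), np.float64(208.4)), 'n': 116, 'c': array([ 542.8, -160.3]), 'rc': array([ 546.4, -161. ]), 'wh': array([23.3, 41.9]), 'ang': 89.5}
{'uv': (np.float64(204.8), np.float64(203.8)), 'n': 60, 'c': array([552.2, 120. ]), 'rc': array([552.2, 119.5]), 'wh': array([26.1, 16.5]), 'ang': 20.0}
{'uv': (np.float64(312.6), np.float64(172.1)), 'n': 112, 'c': array([ 638.9, -162.3]), 'rc': array([ 643.2, -160.8]), 'wh': array([21. , 45.9]), 'ang': 89.3}
```

Request:
play_rows([
  [[-0.0207,-0.0301,0.003],[0,0,0],60],
  [[-0.0207,-0.0301,0.003],[0,0,0],60],
  [[-0.0207,-0.0301,0.003],[0,0,0],60],
  [[-0.0207,-0.0301,0.003],[0,0,0],60],
  [[-0.0207,-0.0301,0.003],[0,0,0],60],
  [[-0.0207,-0.0301,0.003],[0,0,0],60],
  [[-0.0207,-0.0301,0.003],[0,0,0],60],
  [[-0.0207,-0.0301,0.003],[0,0,0],60],
  [[-0.0207,-0.0301,0.003],[0,0,0],60],
  [[0,0,0],[0,0,0],60],
  [[0,0,0],[0,0,0],60],
])

```text
clock: 26.05
eef_pos: [632.2, -161.8, 92.9]
tcp_rot: [3.141, -0.001, 3.118]
contact_force: [0.4, 0.5, 0.1]
opening: 0.601
```

```bash
python3 - <<'E'
from h import *
go(633,-161,7,9)
g=snap('scene')
for b in blobs(g,'green',15,100)[:2]: print(b)
E
```

```text
at [ 632.2 -161.8   92.9] yaw [ 3.141e+00 -1.000e-03  3.118e+00] F [0.4 0.5 0.1] open 0.6 t 26.05 q6 -1.8
tool delta [-0.8  0.7 85.9] per row m [-0.0001  0.0001  0.0095]
{'uv': (np.float64(224.0), np.float64(261.9)), 'n': 238, 'c': array([ 639.5, -164.3]), 'rc': array([ 640.9, -166.2]), 'wh': array([32.7, 76.2]), 'ang': 58.2}
{'uv': (np.float64(199.0), np.float64(243.1)), 'n': 226, 'c': array([ 544.2, -162.2]), 'rc': array([ 543.9, -161.8]), 'wh': array([39.7, 72.8]), 'ang': 51.6}
```

Request:
play_rows([
  [[-0.0005,0.0005,0.015],[0,0,0],60],
  [[0,0,0.02],[0,0,0],60],
  [[0,0,0.02],[0,0,0],60],
  [[0,0,0.015],[0,0,0],60],
  [[0,0,0.01],[0,0,0],60],
  [[0,0,0.005],[0,0,0],60],
  [[0,0,0],[0,0,0],60],
  [[0,0,0],[0,0,0],10],
  [[0,0,0],[0,0,0],10],
  [[0,0,0],[0,0,0],10],
  [[0,0,0],[0,0,0],10],
  [[0,0,0],[0,0,0],10],
  [[0,0,0],[0,0,0],10],
  [[0,0,0],[0,0,0],10],
])

```text
clock: 27.5
eef_pos: [633.8, -161.0, 9.5]
tcp_rot: [-3.141, 0.002, 3.122]
contact_force: [-0.6, -0.1, 6.3]
opening: 0.268
```

Request:
play_rows([
  [[0,0,-0.02],[0,0,0],10],
  [[0,0,-0.03],[0,0,0],10],
  [[0,0,-0.03],[0,0,0],10],
  [[0,0,-0.03],[0,0,0],10],
  [[0.0135,-0.027,0],[0,0,0],10],
  [[0.0135,-0.027,0],[0,0,0],10],
  [[0.0135,-0.027,0],[0,0,0],10],
  [[0.0135,-0.027,0],[0,0,0],10],
  [[0.0135,-0.027,0],[0,0,0],10],
  [[0.0135,-0.027,0],[0,0,0],10],
  [[0,0,0],[0,0,0],10],
  [[0,0,0],[0,0,0],10],
])

```text
clock: 28.7
eef_pos: [548.5, -321.5, 118.5]
tcp_rot: [3.141, -0.0, 3.12]
contact_force: [0.3, 0.2, -1.0]
opening: 0.27
```

```bash
python3 - <<'E'
from h import *
go(550,-322,18,9)
g=snap('scene')
cv2.imwrite('pics/s6.png',cv2.resize(g['pixels'][130:350,70:290,::-1],None,fx=2.7,fy=2.7,interpolation=cv2.INTER_CUBIC))
E
```

```text
at [ 548.5 -321.5  118.5] yaw [ 3.141 -0.     3.12 ] F [ 0.3  0.2 -1. ] open 0.27 t 28.7 q6 -2.08
tool delta [ -1.5  -0.5 100.5] per row m [-0.0002 -0.0001  0.0112]
```

View pics/s6.png

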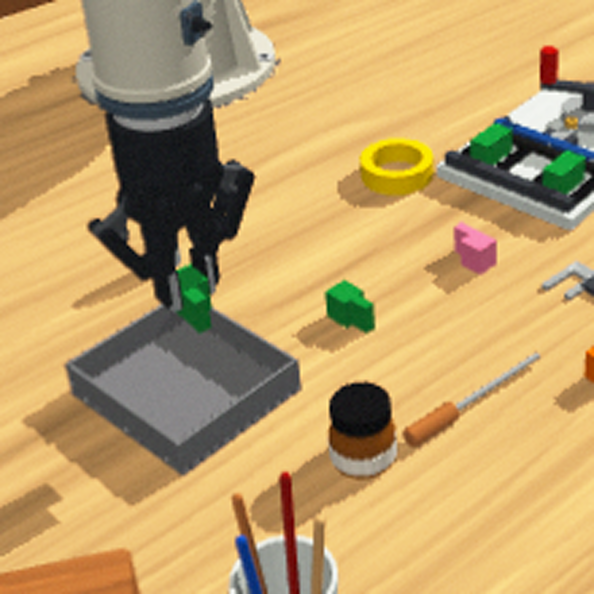

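Request:
play_rows([
  [[0.018,-0.02,0],[0,0,0],10],
  [[0,0,0.02],[0,0,0],10],
  [[0,0,0.02],[0,0,0],10],
  [[0,0,0.02],[0,0,0],10],
  [[0,0,0.02],[0,0,0],10],
  [[0,0,0.015],[0,0,0],10],
  [[0,0,0],[0,0,0],10],
  [[0,0,0],[0,0,0],36],
  [[0,0,0],[0,0,0],36],
  [[0,0,0],[0,0,0],36],
  [[0,0,0],[0,0,0],36],
  [[0,0,-0.02],[0,0,0],36],
  [[0,0,-0.03],[0,0,0],36],
  [[0,0,-0.04],[0,0,0],50],
  [[0,0,0],[0,0,0],60],
])

```text
clock: 30.25
eef_pos: [533.5, -342.8, 119.3]
tcp_rot: [-3.137, 0.008, 3.122]
contact_force: [0.5, 0.0, 0.8]
opening: 0.605
```

```bash
python3 - <<'E'
from h import *
go(537,-161,100,6)
g=snap('scene')
for b in blobs(g,'green',15,60)[:5]: print(b)
f=snap('top')
for b in blobs(f,'green',15): print(b)
E
```

```text
at [ 533.5 -342.8  119.3] yaw [-3.137  0.008  3.122] F [0.5 0.  0.8] open 0.61 t 30.25 q6 -2.12
tool delta [  0.2 181.9  18.4] per row m [0.     0.0303 0.0031]
{'uv': (np.float64(134.4), np.float64(275.7)), 'n': 259, 'c': array([ 532.2, -341.3]), 'rc': array([ 534.6, -342.6]), 'wh': array([30.4, 79.4]), 'ang': 66.0}
{'uv': (np.float64(199.0), np.float64(243.1)), 'n': 226, 'c': array([ 544.3, -162.2]), 'rc': array([ 544. , -161.9]), 'wh': array([39.7, 73.1]), 'ang': 51.6}
{'uv': (np.float64(278.6), np.float64(193.3)), 'n': 186, 'c': array([528.7, 149.1]), 'rc': array([528.7, 150. ]), 'wh': array([44.9, 76.4]), 'ang': 15.3}
{'uv': (np.float64(251.8), np.float64(183.1)), 'n': 175, 'c': array([434.1, 132.9]), 'rc': array([434.5, 135.4]), 'wh': array([49.2, 74.9]), 'ang': 9.8}
{'uv': (np.float64(279.7), np.float64(34.9)), 'n': 761, 'c': array([-781.7, 1609.4]), 'rc': array([-834.6, 1710.1]), 'wh': array([ 143. , 2165.6]), 'ang': 39.1}
{'uv': (np.float64(203.8), np.float64(242.5)), 'n': 142, 'c': array([452. , 119.5]), 'rc': array([452.1, 119.2]), 'wh': array([20.3, 46. ]), 'ang': 8.6}
{'uv': (np.float64(382.3), np.float64(215.3)), 'n': 71, 'c': array([ 526.7, -340.1]), 'rc': array([ 528.2, -340.6]), 'wh': array([28. , 18.1]), 'ang': 87.7}
{'uv': (np.float64(312.2), np.float64(208.4)), 'n': 116, 'c': array([ 542.7, -160.3]), 'rc': array([ 546.5, -160.9]), 'wh': array([41.8, 23.3]), 'ang': 0.5}
{'uv': (np.float64(199.8), np.float64(204.9)), 'n': 157, 'c': array([549.4, 132.9]), 'rc': array([549.7, 132.9]), 'wh': array([25. , 43.7]), 'ang': 10.9}
```

Request:
play_rows([
  [[0,0.0303,0.004],[0,0,0],60],
  [[0,0.0303,0.004],[0,0,0],60],
  [[0,0.0303,0.004],[0,0,0],60],
  [[0,0.0303,0.004],[0,0,0],60],
  [[0,0.0303,0.004],[0,0,0],60],
  [[0,0.0303,0.004],[0,0,0],60],
  [[0,0,0],[0,0,0],60],
  [[0,0,0],[0,0,0],60],
  [[0,0,0],[0,0,0],60],
])

```text
clock: 31.25
eef_pos: [534.0, -159.7, 89.1]
tcp_rot: [-3.141, -0.0, 3.122]
contact_force: [0.1, -0.4, -0.2]
opening: 0.601
```

```bash
python3 - <<'E'
from h import *
go(537,-161,7,6)
g=snap('scene')
for b in blobs(g,'green',15,60)[:2]: print(b)
E
```

```text
at [ 534.  -159.7   89.1] yaw [-3.141 -0.     3.122] F [ 0.1 -0.4 -0.2] open 0.6 t 31.25 q6 -1.84
tool delta [-3.1 -1.3 82.1] per row m [-0.0005 -0.0002  0.0137]
{'uv': (np.float64(134.5), np.float64(275.8)), 'n': 253, 'c': array([ 532.8, -341.4]), 'rc': array([ 535.4, -342.1]), 'wh': array([30.3, 78.5]), 'ang': 67.3}
{'uv': (np.float64(199.0), np.float64(243.1)), 'n': 228, 'c': array([ 544.3, -162.4]), 'rc': array([ 544. , -161.9]), 'wh': array([39.7, 73.1]), 'ang': 51.6}
```

Request:
play_rows([
  [[-0.0025,-0.001,0.015],[0,0,0],60],
  [[0,0,0.02],[0,0,0],60],
  [[0,0,0.02],[0,0,0],60],
  [[0,0,0.015],[0,0,0],60],
  [[0,0,0.01],[0,0,0],60],
  [[0,0,0.001],[0,0,0],60],
  [[0,0,0],[0,0,0],60],
  [[0,0,0],[0,0,0],10],
  [[0,0,0],[0,0,0],10],
  [[0,0,0],[0,0,0],10],
  [[0,0,0],[0,0,0],10],
  [[0,0,0],[0,0,0],10],
  [[0,0,0],[0,0,0],10],
  [[0,0,0],[0,0,0],10],
])

```text
clock: 32.7
eef_pos: [537.2, -160.2, 9.5]
tcp_rot: [-3.141, 0.002, 3.122]
contact_force: [-1.0, -0.1, 6.1]
opening: 0.275
```

Request:
play_rows([
  [[0,0,-0.02],[0,0,0],10],
  [[0,0,-0.03],[0,0,0],10],
  [[0,0,-0.03],[0,0,0],10],
  [[0,0,-0.03],[0,0,0],10],
  [[0.001,-0.0272,0],[0,0,0],10],
  [[0.001,-0.0272,0],[0,0,0],10],
  [[0.001,-0.0272,0],[0,0,0],10],
  [[0.001,-0.0272,0],[0,0,0],10],
  [[0.001,-0.0272,0],[0,0,0],10],
  [[0,0,0],[0,0,0],10],
  [[0,0,0],[0,0,0],10],
])

```text
clock: 33.8
eef_pos: [528.6, -296.1, 118.5]
tcp_rot: [3.141, -0.0, 3.121]
contact_force: [-0.3, 0.1, -0.1]
opening: 0.277
```

```bash
python3 - <<'E'
from h import *
go(530,-297,25,5)
g=snap('scene')
for b in blobs(g,'green',100,60)[:3]: print(b)
E
```

```text
at [ 528.6 -296.1  118.5] yaw [ 3.141 -0.     3.121] F [-0.3  0.1 -0.1] open 0.28 t 33.8 q6 -2.06
tool delta [-1.4 -0.9 93.5] per row m [-0.0003 -0.0002  0.0187]
{'uv': (np.float64(134.4), np.float64(275.7)), 'n': 257, 'c': array([ 618.1, -382.6]), 'rc': array([ 620.5, -383.3]), 'wh': array([26.5, 69.9]), 'ang': 67.3}
{'uv': (np.float64(147.6), np.float64(230.2)), 'n': 227, 'c': array([ 510.9, -279.3]), 'rc': array([ 510.4, -278.1]), 'wh': array([30.8, 80.6]), 'ang': 56.8}
{'uv': (np.float64(278.6), np.float64(193.3)), 'n': 185, 'c': array([615.1,  49.2]), 'rc': array([615.,  50.]), 'wh': array([39.5, 67.3]), 'ang': 15.3}
```

Request:
play_rows([
  [[0,0,0.02],[0,0,0],10],
  [[0,0,0.02],[0,0,0],10],
  [[0,0,0.02],[0,0,0],10],
  [[0,0,0.02],[0,0,0],10],
  [[0,0,0.012],[0,0,0],10],
  [[0,0,0],[0,0,0],10],
  [[0,0,0],[0,0,0],36],
  [[0,0,0],[0,0,0],36],
  [[0,0,0],[0,0,0],36],
  [[0,0,0],[0,0,0],36],
  [[0,0,-0.02],[0,0,0],36],
  [[0,0,-0.03],[0,0,0],36],
  [[0,0,-0.05],[0,0,0],50],
  [[0,0,-0.05],[0,0,0],60],
  [[0,0,-0.03],[0,0,0],60],
  [[0,0,0],[0,0,0],60],
])

```text
clock: 35.45
eef_pos: [531.4, -297.5, 212.2]
tcp_rot: [-3.137, 0.008, 3.122]
contact_force: [-0.5, -0.3, 0.8]
opening: 0.6
```

```bash
python3 - <<'E'
from h import *
k=knob(4.56);print(k);go(k[0],k[1],200,20)
g=snap('scene')
for b in blobs(g,'green',31,60)[:5]: print(b)
f=snap('top')
for b in blobs(f,'green',31): print(b)
for b in blobs(f,'red',90,4): print(b)
cv2.imwrite('pics/s7.png',cv2.resize(g['pixels'][120:330,70:370,::-1],None,fx=2.6,fy=2.6,interpolation=cv2.INTER_CUBIC))
E
```

```text
[434.80871106 223.02551806]
at [ 531.4 -297.5  212.2] yaw [-3.137  0.008  3.122] F [-0.5 -0.3  0.8] open 0.6 t 35.45 q6 -2.06
tool delta [107.  518.5   9.1] per row m [0.0054 0.0259 0.0005]
{'uv': (np.float64(134.5), np.float64(275.7)), 'n': 261, 'c': array([ 548.7, -348.9]), 'rc': array([ 551.1, -349.7]), 'wh': array([29.7, 77.6]), 'ang': 67.3}
{'uv': (np.float64(151.3), np.float64(266.4)), 'n': 229, 'c': array([ 549.2, -304.8]), 'rc': array([ 552.5, -306.9]), 'wh': array([27.8, 78.6]), 'ang': 62.5}
{'uv': (np.float64(278.6), np.float64(193.3)), 'n': 185, 'c': array([545.1, 130.2]), 'rc': array([544.9, 131.2]), 'wh': array([43.9, 74.7]), 'ang': 15.3}
{'uv': (np.float64(251.8), np.float64(183.1)), 'n': 175, 'c': array([452.5, 114.5]), 'rc': array([452.9, 116.9]), 'wh': array([48.1, 73.2]), 'ang': 9.8}
{'uv': (np.float64(279.9), np.float64(34.3)), 'n': 749, 'c': array([-744.5, 1568.4]), 'rc': array([-787.3, 1656.6]), 'wh': array([ 140.5, 2116.9]), 'ang': 39.1}
{'uv': (np.float64(203.8), np.float64(242.5)), 'n': 142, 'c': array([451.8, 117.1]), 'rc': array([451.9, 116.8]), 'wh': array([20. , 45.3]), 'ang': 8.6}
{'uv': (np.float64(383.0), np.float64(213.9)), 'n': 103, 'c': array([ 528.7, -336.8]), 'rc': array([ 529.8, -335.8]), 'wh': array([22.9, 28.5]), 'ang': 0.6}
{'uv': (np.float64(366.0), np.float64(210.8)), 'n': 148, 'c': array([ 536.3, -294.4]), 'rc': array([ 540. , -295.9]), 'wh': array([26.8, 45.1]), 'ang': 70.3}
{'uv': (np.float64(199.8), np.float64(204.9)), 'n': 156, 'c': array([547.6, 130.3]), 'rc': array([547.9, 130.3]), 'wh': array([24.6, 43. ]), 'ang': 10.9}
{'uv': (np.float64(155.4), np.float64(248.6)), 'n': 39, 'c': array([435.5, 223.4]), 'rc': array([435.9, 223.2]), 'wh': array([11.8, 16.9]), 'ang': 0.5}
```

View pics/s7.png

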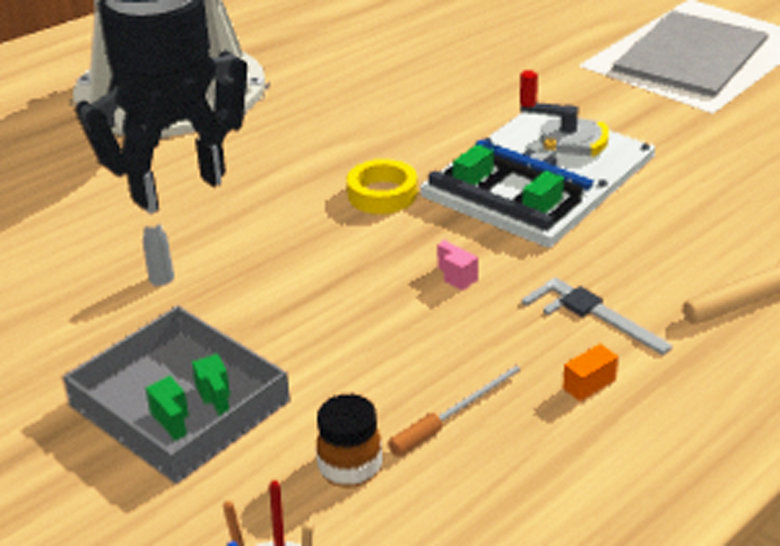

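Request:
play_rows([
  [[0,0,0],[0,0,0.112],60],
  [[0,0,0],[0,0,0.112],60],
  [[0.0167,0.0371,0],[0,0,0],60],
  [[0.0167,0.0371,0],[0,0,0],60],
  [[0.0167,0.0371,0],[0,0,0],60],
  [[0.0167,0.0371,0],[0,0,0],60],
  [[0.0167,0.0371,0],[0,0,0],60],
  [[0.0167,0.0371,0],[0,0,0],60],
  [[0.0167,0.0371,0],[0,0,0],60],
  [[0.0167,0.0371,0],[0,0,0],60],
  [[0.0167,0.0371,0],[0,0,0],60],
  [[0.0167,0.0371,0],[0,0,0],60],
  [[0.0167,0.0371,0],[0,0,0],60],
  [[0.0167,0.0371,0],[0,0,0],60],
  [[0.0167,0.0371,0],[0,0,0],60],
  [[0,0,0],[0,0,0],60],
  [[0,0,0],[0,0,0],60],
  [[0,0,0],[0,0,0],60],
])

```text
clock: 37.35
eef_pos: [434.1, 223.4, 205.5]
tcp_rot: [-3.14, -0.001, 2.898]
contact_force: [0.6, 0.6, 0.5]
opening: 0.599
```

```bash
python3 - <<'E'
from h import *
go(435,223,73,10)
E
```

```text
at [434.1 223.4 205.5] yaw [-3.140e+00 -1.000e-03  2.898e+00] F [0.6 0.6 0.5] open 0.6 t 37.35 q6 -0.85
tool delta [ -1.2   0.  132.5] per row m [-0.0001  0.      0.0132]
```

Request:
play_rows([
  [[-0.001,0,0.02],[0,0,0],60],
  [[0,0,0.02],[0,0,0],60],
  [[0,0,0.02],[0,0,0],60],
  [[0,0,0.02],[0,0,0],60],
  [[0,0,0.015],[0,0,0],60],
  [[0,0,0.015],[0,0,0],60],
  [[0,0,0.012],[0,0,0],60],
  [[0,0,0.01],[0,0,0],60],
  [[0,0,0],[0,0,0],60],
  [[0,0,0],[0,0,0],10],
  [[0,0,0],[0,0,0],10],
  [[0,0,0],[0,0,0],10],
  [[0,0,0],[0,0,0],10],
  [[0,0,0],[0,0,0],10],
  [[0,0,0],[0,0,0],10],
  [[0,0,0],[0,0,0],10],
], squeeze=40)

```text
clock: 38.95
eef_pos: [435.7, 224.2, 75.2]
tcp_rot: [3.142, 0.001, 2.898]
contact_force: [-3.1, -2.2, 7.4]
opening: 0.218
```

```bash
python3 - <<'E'
from h import *
go(435,223,73,10)
s=sense()
from scipy.spatial.transform import Rotation as Ro
R=Ro.from_euler('xyz',s['tcp_rot']).as_matrix()
p=knob(4.56)
for c in np.arange(4.46,2.55,-.1):
    k=knob(c);print(round(c,2),k.round(1),(R.T@np.r_[k-p,0]/1000).round(4)[:2]);p=k
E
```

```text
at [435.7 224.2  75.2] yaw [3.142e+00 1.000e-03 2.898e+00] F [-3.1 -2.2  7.4] open 0.22 t 38.95 q6 -0.85
tool delta [ 0.4 -1.3  2.2] per row m [ 0.     -0.0001  0.0002]
4.46 [432.4 227.4] [0.0034 0.0037]
4.36 [430.4 232. ] [0.003 0.004]
4.26 [428.9 236.8] [0.0026 0.0043]
4.16 [427.9 241.7] [0.0022 0.0045]
4.06 [427.4 246.6] [0.0017 0.0047]
3.96 [427.4 251.6] [0.0012 0.0048]
3.86 [427.9 256.6] [0.0007 0.0049]
3.76 [428.8 261.5] [0.0002 0.005 ]
3.66 [430.3 266.3] [-0.0003  0.005 ]
3.56 [432.2 270.9] [-0.0008  0.0049]
3.46 [434.6 275.3] [-0.0012  0.0048]
3.36 [437.4 279.4] [-0.0017  0.0047]
3.26 [440.6 283.3] [-0.0022  0.0045]
3.16 [444.2 286.8] [-0.0026  0.0043]
3.06 [448.1 289.9] [-0.003  0.004]
2.96 [452.3 292.6] [-0.0034  0.0036]
2.86 [456.7 294.9] [-0.0038  0.0033]
2.76 [461.4 296.7] [-0.0041  0.0029]
2.66 [466.2 298.1] [-0.0043  0.0025]
2.56 [471.1 298.9] [-0.0046  0.002 ]
```

Request:
play_rows([
  [[0.0034,0.0037,0],[0,0,0],10],
  [[0.003,0.004,0],[0,0,0],10],
  [[0.0026,0.0043,0],[0,0,0],10],
  [[0.0022,0.0045,0],[0,0,0],10],
  [[0.0017,0.0047,0],[0,0,0],10],
  [[0.0012,0.0048,0],[0,0,0],10],
  [[0.0007,0.0049,0],[0,0,0],10],
  [[0.0002,0.005,0],[0,0,0],10],
])

```text
clock: 39.75
eef_pos: [430.4, 262.4, 75.2]
tcp_rot: [-3.141, 0.002, 2.899]
contact_force: [3.4, -9.0, 5.2]
opening: 0.224
```

Request:
play_rows([
  [[-0.0003,0.005,0],[0,0,0],10],
  [[-0.0008,0.0049,0],[0,0,0],10],
  [[-0.0012,0.0048,0],[0,0,0],10],
  [[-0.0017,0.0047,0],[0,0,0],10],
  [[-0.0022,0.0045,0],[0,0,0],10],
  [[-0.0026,0.0043,0],[0,0,0],10],
])

```text
clock: 40.35
eef_pos: [444.5, 286.1, 75.1]
tcp_rot: [-3.138, -0.001, 2.899]
contact_force: [-1.1, -12.4, 10.8]
opening: 0.221
```

Request:
play_rows([
  [[-0.003,0.004,0],[0,0,0],10],
  [[-0.0034,0.0036,0],[0,0,0],10],
  [[-0.0038,0.0033,0],[0,0,0],10],
  [[-0.0041,0.0029,0],[0,0,0],10],
  [[-0.0043,0.0025,0],[0,0,0],10],
  [[-0.003,0.0013,0],[0,0,0],10],
  [[0,0,0],[0,0,0],10],
  [[0,0,0],[0,0,0],10],
])

```text
clock: 41.15
eef_pos: [469.5, 298.7, 75.1]
tcp_rot: [-3.139, -0.001, 2.898]
contact_force: [-3.8, -7.6, 9.5]
opening: 0.224
```

Handle at crank ≈2.6. I release, rise straight up, and check.

Request:
play_rows([
  [[0,0,0],[0,0,0],50],
  [[0,0,0],[0,0,0],50],
  [[0,0,0],[0,0,0],50],
  [[0,0,0],[0,0,0],50],
  [[0,0,0],[0,0,0],50],
  [[0,0,-0.02],[0,0,0],50],
  [[0,0,-0.02],[0,0,0],50],
  [[0,0,-0.03],[0,0,0],50],
  [[0,0,-0.04],[0,0,0],50],
  [[0,0,-0.04],[0,0,0],50],
  [[0.03,0,-0.02],[0,0,0],50],
  [[0.03,0,0],[0,0,0],50],
  [[0,0,0],[0,0,0],50],
  [[0,0,0],[0,0,0],50],
])

```text
clock: 42.55
eef_pos: [411.9, 314.5, 244.6]
tcp_rot: [3.141, 0.001, 2.899]
contact_force: [0.1, -1.4, -0.5]
opening: 0.505
```

```bash
python3 - <<'E'
from h import *
go(0,0,0,1)
g=snap('scene');f=snap('top')
print('expect',W(-48,-7),W(48,-7),knob(2.6))
for b in blobs(f,'green',31): print(b)
for b in blobs(f,'red',90,4): print(b)
a=cv2.resize(g['pixels'][120:330,70:370,::-1],(600,420),interpolation=cv2.INTER_CUBIC)
c=cv2.resize(f['pixels'][180:290,110:240,::-1],(199*600//600,168),interpolation=cv2.INTER_CUBIC)
c=cv2.resize(f['pixels'][185:285,140:235,::-1],(200,210),interpolation=cv2.INTER_CUBIC)
o=np.zeros((420,800,3),np.uint8);o[:,:600]=a;o[:210,600:]=c;cv2.imwrite('pics/end.png',o)
E
```

```text
at [411.9 314.5 244.6] yaw [3.141e+00 1.000e-03 2.899e+00] F [ 0.1 -1.4 -0.5] open 0.5 t 42.55 q6 -0.68
tool delta [ 324.4 -404.3  244.3] per row m [ 0.3244 -0.4043  0.2443]
expect [452.4119 107.2807] [547.0967 123.1111] [469.12217347 298.65425008]
{'uv': (np.float64(206.3), np.float64(242.0)), 'n': 158, 'c': array([453. , 110.9]), 'rc': array([452.6, 110.2]), 'wh': array([20.8, 49. ]), 'ang': 6.2}
{'uv': (np.float64(383.9), np.float64(211.0)), 'n': 161, 'c': array([ 536.3, -339.5]), 'rc': array([ 538.7, -338.2]), 'wh': array([27.5, 44.6]), 'ang': 81.5}
{'uv': (np.float64(366.1), np.float64(210.5)), 'n': 151, 'c': array([ 537. , -294.8]), 'rc': array([ 540.4, -295.7]), 'wh': array([26.7, 45.7]), 'ang': 74.6}
{'uv': (np.float64(201.4), np.float64(204.5)), 'n': 180, 'c': array([548.6, 126.2]), 'rc': array([549., 126.]), 'wh': array([24.7, 49.4]), 'ang': 9.3}
{'uv': (np.float64(124.3), np.float64(234.6)), 'n': 53, 'c': array([468.1, 299.7]), 'rc': array([468.4, 299.2]), 'wh': array([11.9, 21.9]), 'ang': 0.5}
```

View pics/end.png

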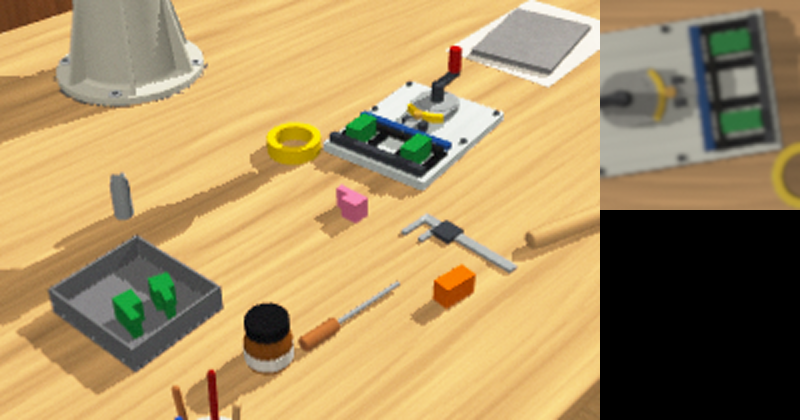

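The picture shows both blocks clamped in the outer lanes, the yellow dwell at the roller, the rejects in the tray and the other tools where they were.

```bash
python3 -c "
from rig import *
print(sign_off())"
```

```text
the job is handed in; nothing more can be done
None
```

The job is done and handed in at about 43 s on the robot's clock.

- **Opening the clamp:** I cranked the cam from about 3.2 to about 4.56 rad, and the pictures showed the jaw back and the lanes clear.
- **Sorting:** I put the two sound blocks into the two outer lanes (lane0 and lane2). The chipped and necked rejects went into the scrap tray. There were only four green pieces on the bench.
- **Closing the clamp:** I cranked back to about 2.6 rad, the middle of the dwell, then released the handle and raised the arm clear.

**Last checks:**
- The handle sits within about 1.5 mm of its mid-dwell position, and the yellow edge is at the roller.
- In the top view both blocks moved about 4–6 mm towards the fence when clamped.
- Both rejects are in the tray. The other tools and the pink and orange look-alikes look undisturbed.
- The highest contact force I read during cranking was about 16 N.

**Small disagreement:** the top view puts the clamped blocks about 3–4 mm short of their nominal place against the fence. It showed a similar offset before clamping, so I put it down to the camera view and did not measure it further.

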